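Reset the tripped cut-out of a slide-drying hotplate

ROBOT

A 7-joint arm with a two-finger parallel gripper is mounted at the origin on a cart in front of the work surface, level with it; the furniture and walls round the work are solid. World frame = base frame: x ahead of the robot, y to its left, z up, the work surface at z = 0. Lengths are in mm, angles in rad, forces in N, time in s.
With the tool pointing down it reaches from about 350 to 900 mm from the base axis. Payload 19.9 kg.
Tool frame: the origin (TCP) lies midway between the tips of the shut fingers; the grasp point (between the pads) lies 19 mm behind it (env.tcp_to_grasp is the distance from the TCP to the grasp point, in mm); z points along the fingers, y is the line along which they close (so a half turn about z gives the same grasp; the last joint's range is limited). The gripper opens to 85 mm and grips with 20 to 120 N. Pads are 22 mm wide; open, the fingers measure 114 mm over their backs; the gripper's body (76 mm by 85 mm) begins 54 mm behind the grasp point. The pads swing forward as they close: fully open they stand 13 mm farther back than shut.
Start: joints at [1.121, 0.417, -0.01, 1.614, 0.005, 1.111, -0.053], TCP at [247.862, -573.73, 231.26] pointing down, gripper open.
Joint ranges: [-2.81, 2.81], [-0.39, 2.02], [-1.27, 1.25], [0.06, 2.57], [-1.19, 4.33], [0.19, 2], [-2.82, 2.82]. Speed limits (rad/s): [1.89, 1.89, 2.39, 2.39, 3.01, 3.01, 3.01].

INTERFACE

Orientations are given as a unit quaternion [x, y, z, w].
In Python, from rig import env gives the robot as it stands. The module is installed in compiled form; this text tells all that it offers.
- The arm moves only by the shell command python3 -m handwheel 'ROWS' [OPENING]. ROWS is a JSON object whose one key "commands" holds a list of rows, each a list of 4 numbers: the shift along the world's x, y, z in cm, then the turn about the world's z in rad. A call has 1 to 12 rows; each row shifts and turns the commanded pose from where the row before left it; what a row does not reach is not made up. A row lasts 1/12 s, in which the tool goes at most 41.7 mm and 7.16 degrees, less where a joint would pass 70% of its speed; a pose out of reach is approached as far as the arm can. A call with a gripper value outside its range is refused whole. OPENING is the opening, from 0 (shut) to 1 (fully open), set as the call begins (- or left out, the last holds). The fingers move at their own pace and stop on an object; the grip force is fixed at half the most. Time passes only in rows, so rows that do not move let the fingers close. It gives the time, the measured TCP pose, the force, the opening and the grip force at its end, in the units of the state.
- env.get_obs(): the state, without advancing time (a new reading comes with each control period).
- env.capture(name): name is "scene" or "top" or "wrist"; returns a dict with "color" (420x560x3 uint8, red, green, blue), "depth" (420x560 float32, mm along the optical axis (not along the pixel's ray), 0 where there is no reading), "fx", "fy", "cx", "cy" (pixels), "k1" (the pictures are not rectified: a ray, as slopes to the right and down, at radius r is drawn at 1 + k1 r^2 times it, then the intrinsics apply), "R" (3x3) and "t" (3): a world point X has camera coordinates R X + t; the wrist camera has in their place "hand_eye" (4x4, takes a point from camera to tool coordinates, whose origin is the TCP and whose axes are the flange's). Camera axes: x right, y down, z forward; pixel columns grow to the right and rows downward; lengths in mm; the calibration is good to about 2 mm. A picture is of the moment at which its call begins: read the wrist's pose just before it.
- env.job_done(): hands the job in; it is judged then, once.
The state is a dict: "clock": time; "joints": joint angles; "qvel": joint speeds; "effort": joint torques, N m; "position": TCP position; "orientation": TCP orientation; "contact_force": force on the tool from outside, world axes, zero at the start; "wrist_torque": the same for the moment, N m; "finger_gap": finger opening in mm; "grasp_force": force on a finger pad.
Only numpy, scipy, OpenCV 4.12 (cv2) and the standard library are available. Lean on these libraries where they do the work, as an engineer would, in place of code of your own. Each camera call takes 0.05 s, during which the arm holds its last target. There are 200 camera calls.

TASK

The slide-drying hotplate on the worktop has tripped its over-temperature cut-out. Push the yellow sprung cover on its control strip sideways, away from the dial, until it clicks and stays open by itself; take the pen out of the wooden instrument block and, with its lower end, reach down through the round opening and gently press the recessed red reset button all the way down. Do not let go: finish with the pen in the gripper still holding the button down, the cover clicked open, and the other things on the bench left where they are.

Things in the scene. Friction and masses are not known exactly. Their poses are not given: they have to be found in the camera images.
- hotplate: grey hotplate, fixed (on a grey bench mat), 190 (x) x 240 (y) mm; origin at the centre of its underside, z up. Control strip (top at z = 50 mm) along its -x edge: from +y to -y a flat display, a dial (radius 12.5 mm, y = +34 mm, top 64 mm), the black reset bay with the yellow cover. Warming plate (top 56 mm) at +x. Cover guides: 18.5 mm either side of x = -60 mm, 4 mm wide, top 56 mm
- cover (a joint): travel of the yellow cover along the hotplate's -y: 0 = shut, 0.030 m = open at its stop. A weak spring (0.5 to 1.4 N) draws it shut; from about 0.023 m a spring detent resists (about 6 N in all); past 0.027 m it snaps to the stop and stays open by itself, reading 0.030
- cover_lug (a point): centre of the top of the cover's upright yellow lug; moves with the cover: 22 mm across the slide (hotplate's x), 9 mm thick along it (y), 15 mm high (lug top 68.5 mm, cover plate top 53.5 mm above the worktop). Axes as the hotplate's; it is pushed towards -y
- aperture (a point): centre of the mouth of the round vertical opening in the strip, 50 mm above the worktop, 18 mm in diameter (edge lightly bevelled). Hidden under the cover while that is shut, clear when it is open (plate edge 13 mm from the centre). Axes as the hotplate's
- reset_cap: red cap of the reset button at the bottom of the opening, 16 mm in diameter; origin at the centre of its top, at rest 14 mm below the mouth of the opening (36 mm above the worktop)
- reset_button (a joint): travel of the reset button, 0 = up, 0.005 m = fully down against a hard stop. Spring: about 1.2 N to start, 4 N fully down; it comes up again when let go
- pen: slim ball pen, 142 mm long, 9.6 mm thick, about 15 g, standing upright in a hole of the wooden block, leaning at most 3 degrees. Its dark pointed end is up, its red blunt end down in the hole. Its axis runs along the body's y (+y up as it stands); origin half way along, 4.8 mm beside the axis (axis at body z = +4.8 mm)
- pen_tip (a point): centre of the pen's lower end face, flat, 9.6 mm across, 71 mm from the middle of the pen; standing in the hole it is 6 mm above the worktop. Its axes are the pen's, +y pointing up along the pen
- tool_block: wooden instrument block, fixed, 44 (x) x 130 (y) x 48 (z) mm; origin at the centre of its underside. The pen stands in an 11.4 mm hole at y = +42 mm (42 mm deep), a dusting brush in another hole at y = -42 mm
- brush: dusting brush with a black handle, 16 mm thick, 141 mm long, standing bristles up in the wooden block, about 146 mm high: a bystander
- petri_dish: petri dish, 88 mm across, 16 mm high, lying on the warming plate: a bystander; origin at the centre of its underside
- stain_kit: small white carton, 40 x 52 x 62 mm, on the worktop, on the other side of the hotplate from the wooden block: a bystander; origin at the centre of its underside
- vial: small white lab bottle, 27 mm across, 85 mm high, behind on the right: a bystander

How it is judged (in metres and radians):
On the way:
1. the cover is pushed past its detent and stays clicked open (value of joint cover above 0.028 m), for 0.3 s.
At the end, for the whole second after the job is handed in: Ends holding, through the last second: cover clicked open (beyond 28 of 30 mm); pen gripped by the fingers, its lower end within 8 mm of the button's centre and pressing it with more than 1.5 N; button down by more than 4 of its 5 mm (value of joint cover above 0.028 m and value of joint reset_button above 0.004 m and contact force between pen and reset_cap above 1.5 N and horizontal distance between pen_tip and reset_cap below 0.008 m and contact force between the fingers and pen above 1 N); the arm keeps its last pose, push and grip.
It fails at once if the button is rammed with more than 40 N (contact force between pen and reset_cap above 40 N).
It fails at once if a bystander (brush, petri dish, carton, bottle) is shifted by more than 25 mm (distance of any of brush, petri_dish, stain_kit, vial from where it was at the start of the episode above 0.025 m).
It also fails if it takes over 51 s, if anything falls off the work surface, if the arm or the gripper's body presses on something with over 40 N, if the wrist force passes 120 N, or if a joint passes its speed limit or range.

## Working session

There is one attempt and no reset: what is moved stays moved. The work goes in short steps, Python scripts to look and compute and a shell command to move; the robot and the scene stay as the last step left them, time stands still between calls to the robot, and variables do not carry over. Pictures are saved under pics/ and viewed, at most 10 in all, crops included, and the job is handed in when it is done.

```bash
mkdir -p pics; cat > h.py <<'E'
from rig import env
import numpy as np, cv2
from scipy.spatial.transform import Rotation as Rot
def cam(name):
    o=env.get_obs(); c=env.capture(name)
    K=np.array([[c['fx'],0,c['cx']],[0,c['fy'],c['cy']],[0,0,1.]])
    if 'R' in c: R=np.array(c['R']).T; p=-R@np.array(c['t'])
    else:
        T=np.eye(4);T[:3,:3]=Rot.from_quat(o['orientation']).as_matrix();T[:3,3]=o['position'];T=T@np.array(c['hand_eye']);R=T[:3,:3];p=T[:3,3]
    c.update(K=K,Rwc=R,p=p); return c
def slopes(c,uv):
    uv=np.asarray(uv,float).reshape(-1,2); d=(uv-[c['cx'],c['cy']])/[c['fx'],c['fy']]; s=d.copy()
    for _ in range(20): s=d/(1+c['k1']*(s**2).sum(1,keepdims=True))
    return s
def onplane(c,uv,z):
    s=slopes(c,uv); r=np.c_[s,np.ones(len(s))]@c['Rwc'].T
    return c['p']+r*((z-c['p'][2])/r[:,2])[:,None]
def bydepth(c,uv):
    uv=np.asarray(uv).reshape(-1,2); s=slopes(c,uv); d=c['depth'][uv[:,1].astype(int),uv[:,0].astype(int)]
    return c['p']+(np.c_[s,np.ones(len(s))]*d[:,None])@c['Rwc'].T
def proj(c,X):
    q=(np.asarray(X,float).reshape(-1,3)-c['p'])@c['Rwc']; s=q[:,:2]/q[:,2:]
    return s*(1+c['k1']*(s**2).sum(1,keepdims=True))*[c['fx'],c['fy']]+[c['cx'],c['cy']]
def save(c,f,crop=None,k=1):
    im=c['color'][:,:,::-1]
    if crop: x0,y0,x1,y1=crop; im=im[y0:y1,x0:x1]
    cv2.imwrite('pics/'+f,cv2.resize(im,None,fx=k,fy=k))
E
python3 - <<'E'
from h import *
for n in('scene','top'):
    c=cam(n); save(c,n+'.png'); print(n,c['p'].round(),c['Rwc'].round(2).tolist(),c['fx'])
print(env.get_obs(),env.tcp_to_grasp)
E
```

```text
scene [ 32. 846. 548.] [[-0.86, -0.19, 0.48], [-0.52, 0.35, -0.78], [-0.02, -0.92, -0.4]] 437.5580248023102
top [ 429.  -44. 1018.] [[-0.02, -0.99, 0.16], [-1.0, 0.02, 0.02], [-0.02, -0.16, -0.99]] 417.3625887217301
{'clock': 0.1, 'joints': array([ 1.12147589,  0.41792033, -0.0103213 ,  1.61410394,  0.00468966,
        1.110683  , -0.05302497]), 'qvel': array([ 6.66337920e-04,  9.40867472e-05,  3.77849782e-04, -1.08800818e-03,
        9.84323832e-04,  3.37833989e-04,  2.67129657e-04]), 'effort': array([ 1.18897166e-03, -8.65822792e+01,  6.80138748e-01, -4.35635877e+01,
        1.92661467e-02,  4.97795729e-03,  2.90817184e-05]), 'position': array([ 247.76483354, -573.46060843,  230.72317779]), 'orientation': array([ 9.79282596e-01,  2.02497653e-01, -1.43740019e-04, -5.25988653e-04]), 'contact_force': array([-0.59387174,  1.32516612,  0.93454011]), 'wrist_torque': array([ 0.03512609,  0.00298721, -0.0306554 ]), 'grasp_force': 0.0, 'finger_gap': 85.1283095138181} 18.700000000000003
```

View pics/top.png

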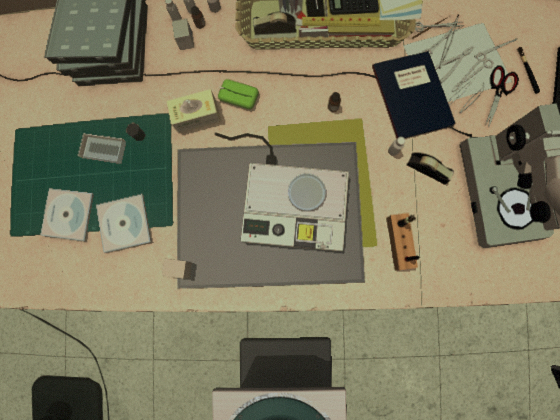

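View pics/scene.png

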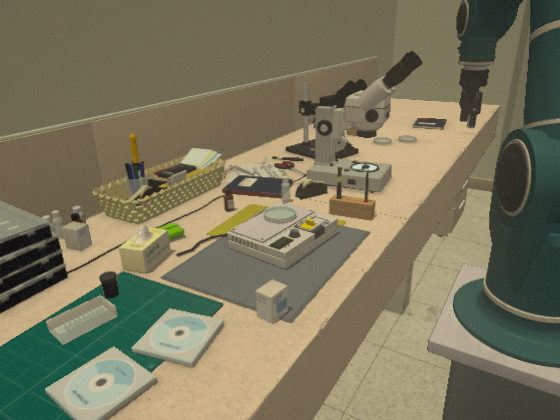

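The top view shows the hotplate around (297,207), with the dial at (278,229) and the yellow cover at (306,232). The wooden block is at (403,241), with tall items at its two ends. Next I'll look at crops of the block and the cover.

```bash
python3 - <<'E'
from h import *
c=cam('top'); s=cam('scene')
a=cv2.resize(c['color'][155:280,230:430],None,fx=4,fy=4,interpolation=cv2.INTER_CUBIC)
b=cv2.resize(s['color'][150:270,225:400],None,fx=4,fy=4,interpolation=cv2.INTER_CUBIC)
cv2.imwrite('pics/ctop.png',a[:,:,::-1]); cv2.imwrite('pics/cscene.png',b[:,:,::-1])
hsv=cv2.cvtColor(c['color'],cv2.COLOR_RGB2HSV)
print('dial',bydepth(c,[(278,229)]),onplane(c,[(278,229)],64))
print('cover',onplane(c,[(306,232)],53.5),'block',onplane(c,[(403,241)],48))
m=cv2.inRange(hsv,(22,120,120),(35,255,255)); m[:, :290]=0;m[:,330:]=0;m[:215]=0;m[255:]=0
ys,xs=np.nonzero(m); print(xs.min(),xs.max(),ys.min(),ys.max(),len(xs))
E
```

```text
dial [[531.40004942  -7.0038542   65.16321026]] [[531.52517704  -6.95852562  64.        ]]
cover [[524.5064544  -71.43432067  53.5       ]] block [[ 499.42126452 -298.11933088   48.        ]]
298 313 224 239 213
```

View pics/ctop.png

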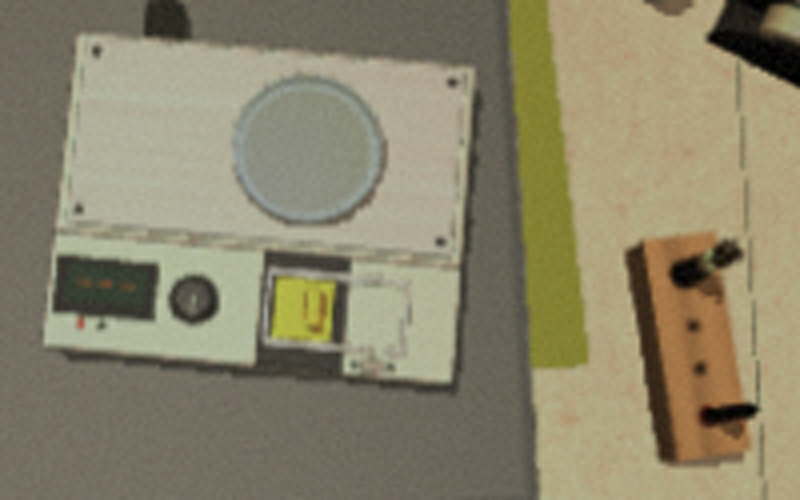

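View pics/cscene.png

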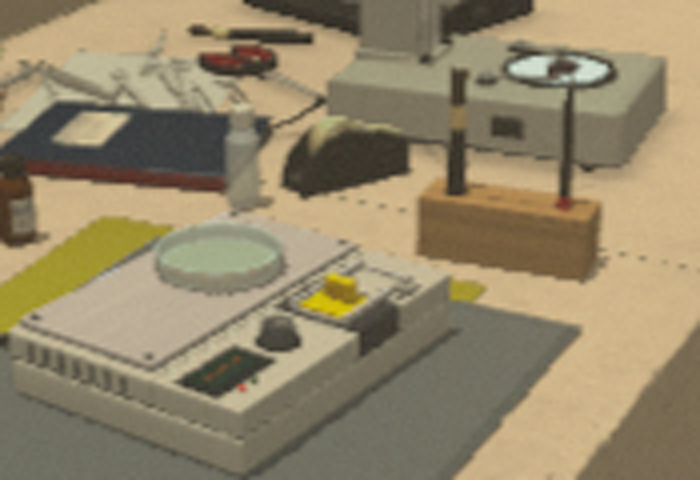

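The pen, with its red end down and thin shaft, stands at the near end of the block: crop base (708,414), full-image px (407,258). The brush is at the far end. The lug is at crop (318,305), and the shut cover spans crop x 272–337.

```bash
python3 - <<'E'
from h import *
c=cam('top'); s=cam('scene')
f=lambda x,y:(230+(x+.5)/4-.5,155+(y+.5)/4-.5)
g=lambda x,y:(225+(x+.5)/4-.5,150+(y+.5)/4-.5)
P=onplane(c,[f(78,36),f(474,68),f(458,262),f(58,232)],56)[:,:2]; print('plate',P.round(1))
d=P[0]-P[1]; d2=P[3]-P[2]; yaw=np.arctan2(-d[0],d[1]); print('yaw',yaw,np.arctan2(-d2[0],d2[1]))
B=onplane(c,[f(645,242),f(713,235),f(747,453),f(675,463)],48)[:,:2]; print('block',B.round(1),B.mean(0))
cv=onplane(c,[f(275,275),f(335,280),f(333,347),f(271,341)],53.5)[:,:2];print('cover',cv.round(1),cv.mean(0))
print('lug',onplane(c,[f(321,304)],68.5),onplane(s,[g(342,278)],68.5),'dial',onplane(c,[f(193,299)],64),onplane(s,[g(278,322)],64))
print('penbase',onplane(c,[f(708,414)],48),onplane(s,[g(564,204)],48))
def tri(a,b):
    ra=np.r_[slopes(c,[a])[0],1]@c['Rwc'].T; rb=np.r_[slopes(s,[b])[0],1]@s['Rwc'].T
    l=np.linalg.lstsq(np.c_[ra,-rb],s['p']-c['p'],rcond=None)[0]; A=c['p']+l[0]*ra; Bq=s['p']+l[1]*rb; return (A+Bq)/2,np.linalg.norm(A-Bq)
print('pentop',tri(f(755,411),g(571,85)), onplane(c,[f(755,411)],148),onplane(s,[g(571,85)],148))
E
```

```text
plate [[ 690.1   60.4]
 [ 665.9 -174.5]
 [ 550.3 -160.6]
 [ 572.2   72.2]]
yaw -0.10281362220171836 -0.09382064846143258
block [[ 561.  -272.6]
 [ 564.4 -313.5]
 [ 436.2 -326.5]
 [ 431.5 -283.8]] [ 498.28559753 -299.07431332]
cover [[545.  -54.1]
 [541.4 -89. ]
 [502.5 -86.9]
 [506.6 -51.1]] [523.84995142 -70.25982056]
lug [[526.01177616 -79.92980722  68.5       ]] [[518.33611704 -74.04585117  68.5       ]] dial [[530.66379103  -6.66020933  64.        ]] [[527.31520551  -5.53343642  64.        ]]
penbase [[ 459.34165134 -304.60337846   48.        ]] [[ 455.51253586 -307.94703446   48.        ]]
pentop (array([ 455.95848947, -305.30099905,  141.61714973]), np.float64(2.9667954636887517)) [[ 457.12197999 -302.82409509  148.        ]] [[ 448.06534021 -288.062005    148.        ]]
```

```bash
python3 -m handwheel '{"commands":[[1.86,3.5,0,-0.04],[1.86,3.5,0,-0.04],[1.86,3.5,0,-0.04],[1.86,3.5,0,-0.04],[1.86,3.5,0,-0.04],[1.86,3.5,0,-0.04],[1.86,3.5,0,-0.04],[1.86,3.5,0,-0.04],[1.86,3.5,0,-0.04],[1.86,3.5,0,-0.04],[1.86,3.5,0,0],[1.86,3.5,0,0]]}' 0
python3 -m handwheel '{"commands":[[1.86,3.5,0,0],[1.86,3.5,0,0],[1.86,3.5,0,0],[0,0,0,0],[0,0,0,0]]}'
python3 - <<'E'
from h import *
c=cam('wrist'); save(c,'w1.png'); print(c['p'],env.get_obs()['position'],env.get_obs()['clock'])
print(proj(c,[[523,-78,68.5],[529,-6,64]]))
E
```

```text
clock: 1.3
position: [471.6, -151.9, 231.5]
orientation: [1.0, 0.004, 0.0, 0.0]
contact_force: [0.9, -0.5, 0.0]
finger_gap: -0.2
grasp_force: 0.0
clock: 1.72
position: [527.4, -46.5, 231.0]
orientation: [1.0, 0.006, -0.0, -0.0]
contact_force: [0.1, -0.8, -0.6]
finger_gap: 0.1
grasp_force: 0.0
[604.7173327  -45.40916087 373.58400935] [526.85980999 -48.26648824 231.04340234] 1.7667
[[313.61219384 191.16152262]
 [231.96675479 182.27772884]]
```

View pics/w1.png

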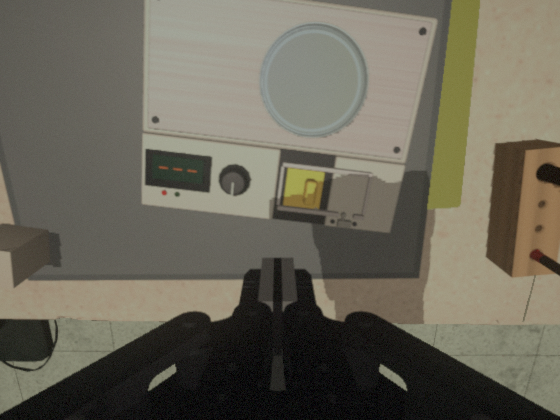

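The dial (233,180) and lug (311,190) sit within 2 px of the projected estimates. I'll go down between them and push.

```bash
python3 -m handwheel '{"commands":[[0,0.5,-3.5,-0.02],[0,0,-3.5,-0.02],[0,0,-3.5,-0.02],[0,0,-3.0,-0.02],[0,0,-2.0,-0.02],[0,0,-1.5,0],[0,0,0,0],[0,0,0,0]]}'
python3 -m handwheel '{"commands":[[-0.05,-0.5,0,0],[-0.05,-0.5,0,0],[-0.05,-0.5,0,0],[-0.05,-0.5,0,0],[-0.05,-0.5,0,0],[-0.05,-0.5,0,0],[0,0,0,0],[0,0,0,0]]}'
```

```text
clock: 2.43
position: [526.4, -44.7, 61.2]
orientation: [0.999, -0.047, -0.001, 0.0]
contact_force: [-0.0, -0.2, -0.2]
finger_gap: 0.1
grasp_force: 0.0
clock: 3.1
position: [524.2, -74.5, 62.0]
orientation: [0.999, -0.046, 0.0, 0.0]
contact_force: [-1.5, 1.6, 8.0]
finger_gap: -0.0
grasp_force: 4.5
```

```bash
python3 - <<'E'
from h import *
c=cam('wrist'); s=cam('scene')
a=cv2.resize(c['color'][120:330,180:380],None,fx=2.8,fy=2.8); b=cv2.resize(s['color'][180:270,240:360],(784,588),interpolation=cv2.INTER_CUBIC)
b=cv2.resize(b,(400,300));a=cv2.resize(a,(390,410))
o=np.zeros((410,790,3),np.uint8);o[:,:390]=a;o[:300,390:]=b
cv2.imwrite('pics/w2.png',o[:,:,::-1]); print(env.get_obs()['contact_force'],proj(s,[env.get_obs()['position'],[524,-77,68.5]]))
E
```

```text
[-2.00113465  1.37205299  8.5419817 ] [[308.19772911 220.92423863]
 [308.74093341 218.28251408]]
```

View pics/w2.png

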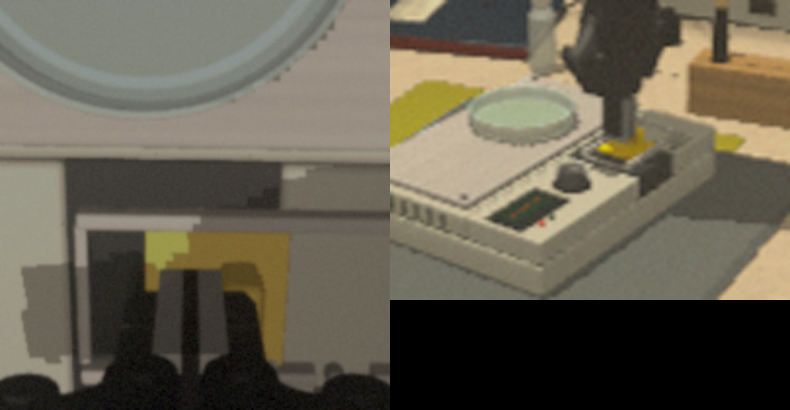

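The cover is already partly open: the dark bay shows left of the plate, and the lug is against the right finger. There's an upward force of 8 N, so I'll raise slightly and continue.

```bash
python3 -m handwheel '{"commands":[[0,0,0.2,0],[0,0,0,0],[0,0,0,0]]}'
python3 -m handwheel '{"commands":[[-0.03,-0.3,0,0],[-0.03,-0.3,0,0],[0,0,0,0],[0,0,0,0]]}'
```

```text
clock: 3.45
position: [524.0, -74.0, 63.5]
orientation: [0.999, -0.046, 0.0, -0.0]
contact_force: [-0.2, 0.6, 0.5]
finger_gap: 0.1
grasp_force: 0.3
clock: 3.78
position: [523.2, -80.1, 63.2]
orientation: [0.999, -0.046, -0.0, -0.0]
contact_force: [0.2, 0.1, 0.0]
finger_gap: -0.4
grasp_force: 0.4
```

```bash
cat > cov.py <<'E'
from h import *
for n in('top','wrist','scene'):
    c=cam(n); hsv=cv2.cvtColor(c['color'],cv2.COLOR_RGB2HSV); m=cv2.inRange(hsv,(20,140,70),(35,255,255))
    k,l,st,_=cv2.connectedComponentsWithStats(m); 
    for i in range(1,k):
        if st[i,4]>25:
            v,u=np.nonzero(l==i); X=onplane(c,np.c_[u,v],53.5)
            if abs(X[:,0].mean()-524)<45 and abs(X[:,1].mean()+85)<50: print(n,st[i,4],'y',X[:,1].min().round(1),X[:,1].max().round(1),'x',X[:,0].min().round(1),X[:,0].max().round(1))
print(env.get_obs()['position'],env.get_obs()['contact_force'])
E
python3 cov.py
```

```text
wrist 2002 y -103.5 -69.1 x 501.5 537.8
scene 72 y -116.8 -63.6 x 503.8 537.0
[523.23453357 -79.66410718  63.21038787] [0.03857754 0.89374444 0.52135829]
```

```bash
python3 -m handwheel '{"commands":[[-0.03,-0.3,0,0],[-0.03,-0.3,0,0],[0,0,0,0]]}'
python3 -m handwheel '{"commands":[[-0.03,-0.3,0,0],[-0.02,-0.2,0,0],[-0.02,-0.2,0,0],[0,0,0,0]]}'; python3 cov.py
```

```text
clock: 4.18
position: [522.6, -86.5, 63.2]
orientation: [0.999, -0.046, -0.0, 0.0]
contact_force: [-0.3, 1.7, 0.8]
finger_gap: 0.2
grasp_force: 0.5
clock: 4.52
position: [521.8, -93.5, 63.2]
orientation: [0.999, -0.046, -0.0, 0.0]
contact_force: [0.6, -0.1, -0.2]
finger_gap: 0.1
grasp_force: 0.0
wrist 1902 y -117.3 -88.5 x 500.1 535.9
wrist 98 y -86.9 -82.6 x 521.6 529.5
scene 69 y -132.4 -78.1 x 502.5 535.9
[521.93502214 -92.93203378  63.25880167] [-0.4608228   0.59979981 -0.31637233]
```

```bash
python3 -m handwheel '{"commands":[[-0.02,-0.2,0,0],[0,0,0,0],[0,0,0,0]]}'
python3 -m handwheel '{"commands":[[0.05,0.5,0,0],[0.1,1.0,0,0],[0,0,2,0],[0,0,4,0],[0,0,4,0],[0,0,4,0],[0,0,2.8,0],[0,0,0,0],[0,0,0,0]]}'; python3 cov.py
python3 - <<'E'
from h import *
c=cam('wrist'); save(c,'w3.png')
E
```

```text
clock: 4.92
position: [521.8, -94.0, 63.3]
orientation: [0.999, -0.046, 0.0, -0.0]
contact_force: [0.9, 5.3, -0.4]
finger_gap: 0.4
grasp_force: 2.6
clock: 5.67
position: [523.9, -79.2, 232.8]
orientation: [0.999, -0.046, 0.002, 0.0]
contact_force: [0.3, 0.3, -1.5]
finger_gap: -0.1
grasp_force: 0.0
wrist 550 y -115.0 -81.5 x 500.3 527.6
scene 97 y -135.7 -78.1 x 502.5 539.3
[522.73868572 -79.3150825  230.18783092] [-0.08968666  1.02319798 -0.22446626]
```

View pics/w3.png

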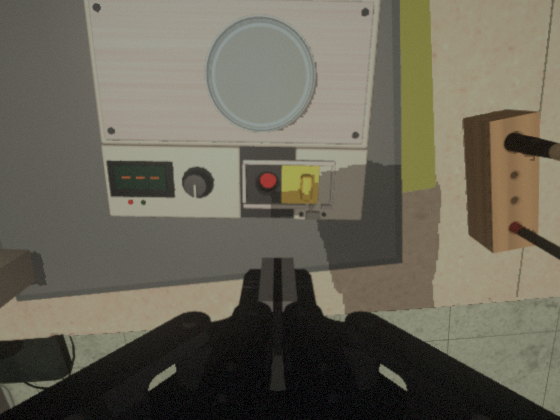

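The cover stays open (plate 283–318 px) and the red cap is visible at (268,181).

```bash
cat > cap.py <<'E'
from h import *
for n,e in (('wrist',(268,181)),('top',None)):
    c=cam(n); e=e or proj(c,[[525,-68,36]])[0]
    hsv=cv2.cvtColor(c['color'],cv2.COLOR_RGB2HSV); m=cv2.inRange(hsv,(0,110,60),(9,255,255))|cv2.inRange(hsv,(170,110,60),(180,255,255))
    v,u=np.nonzero(m); k=np.hypot(u-e[0],v-e[1])<14; q=np.c_[u,v][k]
    if len(q): print(n,len(q),q.mean(0),'cap',onplane(c,[q.mean(0)],36).round(1),onplane(c,q,36).min(0).round(1),onplane(c,q,36).max(0).round(1))
    # pen base red collar / dial
    k=(np.hypot(*(np.c_[u,v]-proj(c,[[457,-305,48]])[0]).T)<20); q=np.c_[u,v][k]
    if len(q): print(n,'pen red',len(q),q.mean(0),onplane(c,[q.mean(0)],50).round(1))
E
python3 cap.py
```

```text
wrist 221 [267.46153846 180.20361991] cap [[520.8 -69.4  36. ]] [513.  -77.7  36. ] [528.1 -61.2  36. ]
wrist pen red 94 [514.5       227.0212766] [[ 456.7 -302.3   50. ]]
top pen red 4 [405.25 258.25] [[ 459.1 -300.8   50. ]]
```

```bash
python3 -m handwheel '{"commands":[[-1.1,-3.74,0,0.03],[-1.1,-3.74,0,0.03],[-1.1,-3.74,0,0.03],[-1.1,-3.74,0,0],[-1.1,-3.74,0,0],[-1.1,-3.74,0,0],[0,0,0,0],[0,0,0,0]]}' 1
python3 - <<'E'
from h import *
c=cam('wrist'); save(c,'w4.png'); print(env.get_obs()['position'],proj(c,[[457,-303,50],[456,-303,148]]))
E
python3 cap.py
```

```text
clock: 6.63
position: [456.0, -306.1, 230.4]
orientation: [1.0, -0.003, -0.001, -0.0]
contact_force: [0.8, 1.0, 0.1]
finger_gap: 85.3
grasp_force: 0.0
[ 456.9245527  -304.35455462  230.57442801] [[274.35082795 179.86375224]
 [273.10841045 215.64164462]]
wrist 37 [276.32432432 178.81081081] cap [[ 455.6 -302.9   36. ]] [ 451.5 -307.4   36. ] [ 458.4 -298.8   36. ]
wrist pen red 37 [276.32432432 178.81081081] [[ 458.9 -303.    50. ]]
top 46 [305.23913043 232.60869565] cap [[524.8 -70.1  36. ]] [516.7 -76.8  36. ] [533.4 -62.4  36. ]
```

View pics/w4.png

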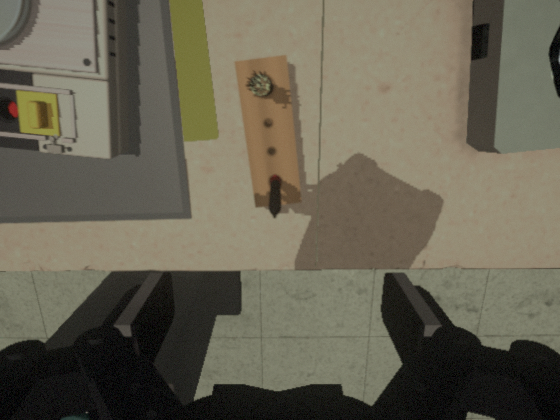

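The pen is vertical between the open fingers, with its base at (276,179) and top at (275,215). Going straight down.

```bash
python3 -m handwheel '{"commands":[[0.05,0.08,-3.5,0],[0,0,-3.5,0],[0,0,-3.5,0],[0,0,-2.5,0],[0,0,-1.6,0],[0,0,0,0],[0,0,0,0]]}'
python3 -m handwheel '{"commands":[[0,0,0,0],[0,0,0,0],[0,0,0,0],[0,0,0,0],[0,0,0,0],[0,0,0,0],[0,0,0,0],[0,0,0,0],[0,0,0,0],[0,0,0,0]]}' 0
```

```text
clock: 7.37
position: [458.1, -302.3, 85.2]
orientation: [1.0, -0.0, -0.0, -0.0]
contact_force: [0.1, 0.8, 0.8]
finger_gap: 85.3
grasp_force: 0.0
clock: 8.2
position: [458.0, -303.5, 85.6]
orientation: [1.0, -0.001, 0.0, 0.0]
contact_force: [-0.5, 0.3, 5.7]
finger_gap: 7.4
grasp_force: 58.5
```

```bash
python3 -m handwheel '{"commands":[[0,0,1,0],[0,0,2,0],[0,0,3,0],[0,0,3,0],[0,0,1,0],[0,0,0,0]]}'
python3 -m handwheel '{"commands":[[0.4,2,0,0],[0.8,3,0,0],[0.9,3.5,0,0],[0.9,3.5,0,0],[1,3.5,0,0],[0.8,3.2,0,0],[0.6,2,0,0],[0.4,1,0,0],[0,0,0,0],[0,0,0,0],[0,0,0,0]]}'
python3 - <<'E'
from h import *
o=env.get_obs();c=cam('scene');s=cam('wrist'); e=proj(c,[o['position']-[0,0,79]])[0];print(o['position'],e,proj(s,[o['position']-[0,0,79]]))
x,y=e.astype(int);a=cv2.resize(c['color'][y-45:y+45,x-45:x+45],(400,400),interpolation=cv2.INTER_CUBIC);b=cv2.resize(s['color'][100:300,180:380],(400,400))
print(x,y);cv2.imwrite('pics/w5.png',np.hstack([a,b])[:,:,::-1])
E
```

```text
clock: 8.7
position: [458.8, -303.9, 188.5]
orientation: [1.0, -0.001, 0.002, 0.001]
contact_force: [0.5, -0.3, -0.1]
finger_gap: 7.7
grasp_force: 58.8
clock: 9.62
position: [515.3, -87.8, 184.9]
orientation: [1.0, -0.002, -0.0, 0.0]
contact_force: [0.1, -0.7, -0.6]
finger_gap: 7.1
grasp_force: 58.8
[515.26319126 -87.77087406 184.87815119] [313.672638   204.34911609] [[277.59703993 217.35456945]]
313 204
```

View pics/w5.png

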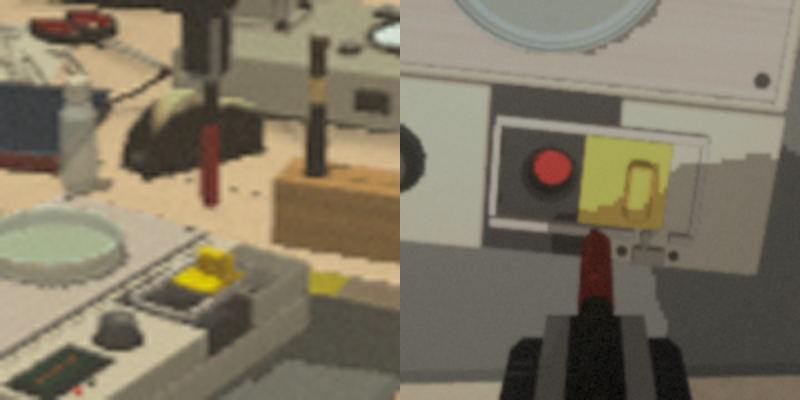

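The pen hangs straight: its tip is at wrist px (278,216) and the red cap at (256,184), both close to the predictions.

```bash
sed -i 's/(268,181)/(256,184)/' cap.py; python3 cap.py; python3 - <<'E'
from h import *
c=cam('wrist')
o=env.get_obs()['position']; print(o,'tip at z106',onplane(c,[(278.5,217)],o[2]-79))
print('mouth (annulus)',onplane(c,[(255,186)],50))
E
```

```text
wrist 288 [255.46875 183.40625] cap [[520.9 -69.3  36. ]] [513.5 -77.3  36. ] [528.1 -61.4  36. ]
[515.57325903 -87.07882015 185.20978396] tip at z106 [[515.79715613 -87.83426611 106.20978396]]
mouth (annulus) [[522.38053135 -69.33693765  50.        ]]
```

```bash
python3 -m handwheel '{"commands":[[0.35,0.9,0,0],[0.35,0.85,-0.5,0],[0,0,-2,0],[0,0,-1.5,0],[0,0,-0.4,0],[0,0,0,0],[0,0,0,0],[0,0,0,0]]}'
python3 - <<'E'
from h import *
c=cam('wrist');s=cam('scene');o=env.get_obs()['position'];x,y=proj(s,[o-[0,0,79]])[0].astype(int)
print(o,proj(c,[o-[0,0,79],[522,-69.5,50]]))
a=cv2.resize(s['color'][y-30:y+30,x-30:x+30],(400,400),interpolation=cv2.INTER_CUBIC);b=cv2.resize(c['color'][140:260,220:340],(400,400),interpolation=cv2.INTER_CUBIC)
cv2.imwrite('pics/w6.png',np.hstack([a,b])[:,:,::-1])
E
```

```text
clock: 10.53
position: [523.3, -68.6, 142.1]
orientation: [1.0, -0.001, 0.001, -0.0]
contact_force: [0.1, 0.5, 0.6]
finger_gap: 7.5
grasp_force: 58.8
[523.21631877 -68.77819914 142.03168119] [[278.01740154 217.64837437]
 [279.03548539 213.0808565 ]]
```

View pics/w6.png

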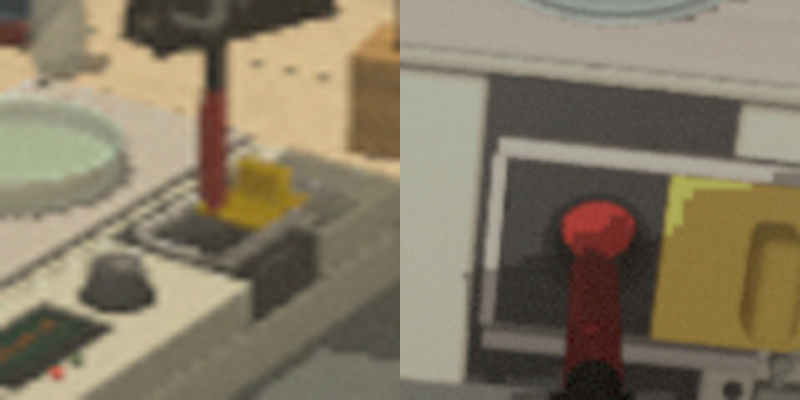

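The tip (279,216) lines up with the cap centre (279 px across). Lowering gently into the opening.

```bash
python3 -m handwheel '{"commands":[[-0.08,-0.06,-0.5,0],[0,0,-0.6,0],[0,0,-0.6,0],[0,0,-0.4,0],[0,0,-0.3,0],[0,0,0,0],[0,0,0,0]]}'
python3 -m handwheel '{"commands":[[0,0,-0.1,0],[0,0,-0.1,0],[0,0,-0.1,0],[0,0,-0.1,0],[0,0,0,0],[0,0,0,0],[0,0,0,0]]}'
```

```text
clock: 11.22
position: [521.9, -69.4, 117.1]
orientation: [1.0, -0.001, -0.0, -0.0]
contact_force: [0.0, 0.2, 0.4]
finger_gap: 7.2
grasp_force: 58.8
clock: 11.8
position: [522.1, -69.5, 113.4]
orientation: [1.0, -0.001, 0.0, -0.0]
contact_force: [0.9, 0.2, 2.2]
finger_gap: 7.5
grasp_force: 59.0
```

```bash
for i in 1 ; do python3 -m handwheel '{"commands":[[0,0,-0.1,0],[0,0,-0.1,0],[0,0,0,0],[0,0,0,0]]}'; done
python3 -m handwheel '{"commands":[[0,0,-0.1,0],[0,0,-0.05,0],[0,0,0,0],[0,0,0,0]]}'
```

```text
clock: 12.13
position: [522.0, -69.4, 111.3]
orientation: [1.0, -0.001, 0.0, -0.0]
contact_force: [0.6, -0.4, 2.9]
finger_gap: 7.1
grasp_force: 59.1
clock: 12.47
position: [522.4, -69.5, 110.3]
orientation: [1.0, -0.001, 0.0, 0.0]
contact_force: [-0.5, 0.3, 12.4]
finger_gap: 7.6
grasp_force: 60.2
```

```bash
python3 -m handwheel '{"commands":[[0,0,0,0],[0,0,0,0],[0,0,0,0],[0,0,0,0],[0,0,0,0],[0,0,0,0],[0,0,0,0],[0,0,0,0],[0,0,0,0],[0,0,0,0],[0,0,0,0],[0,0,0,0]]}'; python3 cov.py
```

```text
clock: 13.47
position: [522.4, -69.5, 110.3]
orientation: [1.0, -0.001, 0.001, 0.0]
contact_force: [-0.5, 1.0, 11.6]
finger_gap: 7.4
grasp_force: 60.2
wrist 2931 y -117.0 -80.5 x 500.0 537.2
scene 75 y -133.2 -76.4 x 502.5 539.3
[522.39068102 -69.45634823 110.28009576] [ 0.06030314 -0.39278171 12.53391674]
```

Force is steady at about 12 N against the stop, and the cover is still open. Handing the job in.

```bash
python3 -c "
from rig import env
print(env.job_done())"
```

```text
the job is handed in; nothing more can be done
None
```

I handed the job in with the cover clicked open and the gripped pen holding the reset button against its stop at a steady 12 N or so; no verdict came back, and I didn't re-measure the bystanders.

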